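# Close the coolant neck with the squeeze-tab test cap

## Robot

A 7-joint arm with a two-finger parallel gripper is mounted at the origin on the work surface. World frame = base frame: x ahead of the robot, y to its left, z up, the work surface at z = 0. Lengths are in m, angles in degrees, forces in N, time in s.
With the tool pointing down it reaches from about 0.35 to 0.9 m from the base axis. Payload 8.1 kg.
Tool frame: the origin (TCP) lies at the very end of the fingers, on their centre line; the grasp point (between the pads) lies 19 mm behind it; z points along the fingers, y is the direction in which the jaws open and shut (so a half turn about z gives the same grasp; the last joint's range is limited). The gripper opens to 92 mm and grips with 3 to 60 N. Pads are 19 mm wide; open, the fingers measure 130 mm over their backs; the gripper's body (75 mm by 190 mm) begins 47 mm behind the grasp point.
Start: joints at [67.059, 24.895, 1.432, 90.138, -0.665, 64.973, -4.303], TCP at [0.183, -0.598, 0.227] pointing down, gripper open.
Joint ranges: [-149.89, 149.89], [-25.12, 119.58], [-72.63, 75.52], [4.76, 147.25], [-75.54, 255.54], [6.69, 114.76], [-157.13, 157.13]. Speed limits (degrees/s): [127.2, 127.2, 172.46, 172.46, 180, 180, 180].

## Interface

Orientations are given as a 3x3 rotation matrix whose columns are the frame's x, y, z axes.
In Python, from plant import robot, camera, ticket gives the robot as it stands.
- The arm moves only by the tool send_rows, never from a script. Its argument "targets" is one flat list of numbers, 7 for each row, row after row: the shift along the tool's x, y, z in mm, then the turn, a rotation vector about the tool's x, y, z in rad, then the opening, from 0 (shut) to 1 (fully open). In form: [dx, dy, dz, ax, ay, az, grip, dx, dy, dz, ax, ay, az, grip, ...]. A call has 1 to 12 rows; each row shifts and turns the commanded pose from where the row before left it, along the tool's axes as they then stand; what a row does not reach is not made up. A row lasts 1/12 s, in which the tool goes at most 41.7 mm and 7.16 degrees, less where a joint would pass 70% of its speed; a pose out of reach is approached as far as the arm can. A call with a gripper value outside its range is refused whole. The fingers move at their own pace and stop on an object; "grip_force" is the grip in N (left out, the last holds). Time passes only in rows, so rows that do not move let the fingers close. It gives the time, the measured TCP pose, the force and the opening at its end, in the units of the state.
- robot.get_state(): the state, without advancing time (a new reading comes with each control period).
- camera(name): name is "scene" or "top" or "wrist"; returns a dict with "img" (384x512x3 uint8, red, green, blue), "K" (3x3 intrinsics, pixels), "rvec" (rotation vector, rad) and "tvec" (3), from world to camera coordinates, as OpenCV has them; the wrist camera has in their place "tool_from_camera" (4x4, takes a point from camera to tool coordinates, whose origin is the TCP and whose axes are the flange's). Camera axes: x right, y down, z forward; pixel columns grow to the right and rows downward; lengths in m; the calibration is good to about 2 mm. A picture is of the moment at which its call begins: read the wrist's pose just before it. There is no depth.
- ticket.finish_job(): hands the job in, once; it reports no verdict.
The state is a dict: "t": time; "qpos": joint angles; "joint_velocities": joint speeds; "effort": joint torques, N m; "eef_pos": TCP position; "orientation": TCP orientation; "force": force on the tool from outside, world axes, zero at the start; "moment": the same for the moment, N m; "grip_width": finger opening in m.
Only numpy, scipy, OpenCV 4.12 (cv2) and the standard library are available. Lean on these libraries where they do the work, as an engineer would, in place of code of your own. Each camera call takes 0.05 s, during which the arm holds its last target. There are 200 camera calls.

## Task

Close the neck on the cylinder head with the test cap: pinch the cap's two orange tabs together, lower it into the neck with its two steel lugs in the slots, press it down gently against the sprung seal (35 N would crush it) and, with the tabs still squeezed, turn it clockwise (seen from above) until it just meets the stop, without forcing it. Then let go so that both tabs spring out and the cap stays locked and level under the seal's pressure. Leave the other things on the bench alone.

Things in the scene. Friction and masses are not known exactly. Their poses are not given: they have to be found in the camera images.
- cap_center (a point): Test cap, loose, standing upright on the bench: blue, round, 56 mm tall, 110 to 170 g. This point: on its axis, 28 mm above its underside; z up. Two orange upright tabs, flat plates 24 mm wide along x and 5 mm thick, stand on its +y and -y sides from 14 mm below to 28 mm above this point. A white bar along x marks where the lugs are. The cap is the same after a half turn.
- cap_pinch (a point): Where to pinch the tabs: on the cap's axis, 43 mm above its underside (axes as cap_center). Fingers close along the cap's y; outer faces of the tabs 56 mm apart when free, 44 mm when fully squeezed against their stops. Held here, the fingertips stay clear of the neck's rim (about 30 mm below this point when locked).
- cap_foot (a point): Centre of the cap's underside (axes as cap_center). The plug is 50 mm in diameter, 14 mm high. At the very bottom two steel lugs, 14 mm wide, 5 mm high, stick out along +x and -x to 32 mm from the axis. Each tab has a steel tooth, 6 mm wide, 8 to 13.5 mm up, which stands out along y to 31 mm from the axis when free, 25 mm when squeezed.
- neck_mouth (a point): Open steel neck on the cylinder head: point on its axis, fixed to the head, 120 mm above the bench, z up. The neck's rim is screwed in somewhere between 10 mm below and 10 mm above this point: feel for it. Rim 86 mm outside, bore 55 mm; two lug slots on +x and -x, 17 mm wide, out to 36 mm from the axis, yellow dots. To enter, the cap's x lies along this x, either way round, tabs squeezed.
- lock_mark: Red lines at the neck, fixed to the head: origin on the neck's axis, 80 mm above the bench, x turned 50 degrees clockwise (from above) from neck_mouth's x. Locked, the cap's x points along this x, either way round. A hard stop ends the turn about 3 degrees later. Here the teeth face two 12 mm wide notches and spring in when the tabs are let go. The other way the turn is blocked.
- tab_a (a joint): how far the tab on the cap's +y side is squeezed in, m: 0 free, 0.006 fully in; its spring pushes with 3 N at first, 8 N fully in
- tab_b (a joint): the same for the tab on the cap's -y side
- neck_bore (a point): Point on the neck's axis 15 mm below neck_mouth, fixed to the head. In the bore, all measured from the true rim: the sprung rubber seal's top rests 8 mm down; it yields from 3 N, 2 N more per mm. Under the 8 mm flange the lugs pass, and the cap turns, once its underside is 13 mm down (13 N); hard floor at 15.5 mm (18 N, then steep). Let go, the seal holds the lugs up against the flange, at 13 mm.
- head: Cylinder head carrying the neck, fixed: grey aluminium block, 160 mm (x) by 335 mm (y) by 80 mm high. Origin on the bench under the neck's axis, axes as neck_mouth; the block reaches 55 mm to +y and 280 mm to -y. Its valve springs rise to 121 mm, 110 mm and more from the neck's axis on the -y side. It bears up to 70 N.
- socket: bystander: steel socket, 28 mm in diameter, 40 mm tall, loose, upright; origin at the centre of its underside
- valve_spring: bystander: steel valve spring, 30 mm in diameter, 45 mm tall, loose, upright; origin at the centre of its underside
- wrench: bystander: steel wrench, 180 mm long, loose, lying flat on the bench at the far side; origin at its middle
Mind the look-alikes: they are no part of the job. What is meant by the part that bears cap_center is not brown or pink, and is the larger of those in its own colour.

How it is judged (in metres and radians):
On the way, in this order (a step that is already met when the one before it is completed fails the run):
1. the cap, tabs squeezed, is in the neck, lugs in the slots, and pressed on the seal (z of cap_center in the frame of neck_mouth below 0.028 m and horizontal distance between cap_center and neck_mouth below 0.006 m and angle between the x axis of cap_center and the x axis of neck_mouth, either way round below 0.2 rad and contact force between head and anything else above 4 N and value of joint each of tab_a, tab_b above 0.003 m), for 0.1 s.
2. the cap is turned to the red lines with both tabs still squeezed (angle between the x axis of cap_center and the x axis of lock_mark, either way round below 0.14 rad and z of cap_center in the frame of neck_mouth below 0.028 m and value of joint each of tab_a, tab_b above 0.003 m), for 0.1 s.
At the end, for the whole second after the job is handed in: Cap in the neck: within 4 mm of its axis, cap_center at most 27 mm above neck_mouth, level (0.08 rad), along the red lines (within 0.14 rad), both tabs out (within 2 mm of free), and held down on the seal (contact forces on the head add up to over 10 N) (angle between the x axis of cap_center and the x axis of lock_mark, either way round below 0.14 rad and horizontal distance between cap_center and neck_mouth below 0.004 m and z of cap_center in the frame of neck_mouth below 0.027 m and angle between cap_center's own z axis and vertical below 0.08 rad and value of joint each of tab_a, tab_b below 0.002 m and contact force between head and anything else above 10 N); the robot touches nothing.
It fails at once if the cap bears on the floor of the neck with more than 18 N (over 35 N with the seal's own push) (contact force between neck_c0 and anything else above 18 N).
It fails at once if the cap is forced against the neck or the head is struck: more than 70 N in all (contact force between head and anything else above 70 N).
It fails at once if the socket is moved by more than 15 mm (distance of socket from where it was at the start of the episode above 0.015 m).
It fails at once if the valve spring is moved by more than 15 mm (distance of valve_spring from where it was at the start of the episode above 0.015 m).
It fails at once if the wrench is moved by more than 15 mm (distance of wrench from where it was at the start of the episode above 0.015 m).
It also fails if it takes over 59 s, if anything falls off the work surface, if the arm or the gripper's body presses on something with over 40 N, if the wrist force passes 120 N, or if a joint passes its speed limit or range.

## Working session

There is one attempt and no reset: what is moved stays moved. The work goes in short steps, Python scripts to look and compute and a tool call to move; the robot and the scene stay as the last step left them, time stands still between calls to the robot, and variables do not carry over. Pictures are saved under pics/ and viewed, about 8 in all and at most 12, crops included, and the job is handed in when it is done.

Besides the shell and the picture viewer there is one more tool, called as a command line: name --argument value ..., lists and objects as JSON in quotes. send_rows: Moves the arm, as the interface text tells. Its arguments: {"type":"object","properties":{"targets":{"type":"array","items":{"type":"number"}},"grip_force":{"type":"number"}},"required":["targets"]}

```bash
ls; mkdir -p pics
python3 - <<'E'
from plant import robot,camera
import cv2,numpy as np
s=robot.get_state();print(s)
for n in ("scene","top"):
    c=camera(n);cv2.imwrite(f"pics/{n}0.png",cv2.resize(c["img"][:,:,::-1],(800,600),interpolation=cv2.INTER_CUBIC))
    print(n,c["K"],c["rvec"],c["tvec"]); np.savez(f"{n}.npz",**c)
E
```

```text
pics
{'t': 0.0, 'qpos': array([67.05804201, 24.93471446,  1.42977012, 90.18976057, -0.6650504 ,
       64.97329909, -4.30365915]), 'joint_velocities': array([-0.09865151,  0.07781596, -0.07601874,  0.01526492, -0.1259663 ,
       -0.06961866,  0.06309489]), 'effort': array([-2.82455294e-04, -6.67845941e+01,  9.84624512e-01, -3.14461684e+01,
       -6.06983900e-02,  4.30359878e-02,  1.41128753e-04]), 'eef_pos': array([ 0.18319899, -0.59700531,  0.22595914]), 'orientation': array([[ 9.56000806e-01,  2.93363470e-01, -5.77792894e-04],
       [ 2.93364012e-01, -9.55999713e-01,  1.45071395e-03],
       [-1.26783363e-04, -1.55638734e-03, -9.99998781e-01]]), 'force': array([ 0.89152061, -0.15020514, -0.20558247]), 'moment': array([0.02927815, 0.00579268, 0.02340869]), 'grip_width': 0.09180568155787261}
scene [[483.3706864    0.         255.3542162 ]
 [  0.         483.3706864  203.04262279]
 [  0.           0.           1.        ]] [ 0.82855833  2.4685187  -1.15702215] [ 0.46485565 -0.17082778  1.35581719]
top [[394.63243787   0.         257.55653322]
 [  0.         394.63243787 190.51839578]
 [  0.           0.           1.        ]] [ 2.1541262  -2.03109972  0.2352108 ] [0.01119833 0.62440267 0.87168222]
```

View pics/scene0.png

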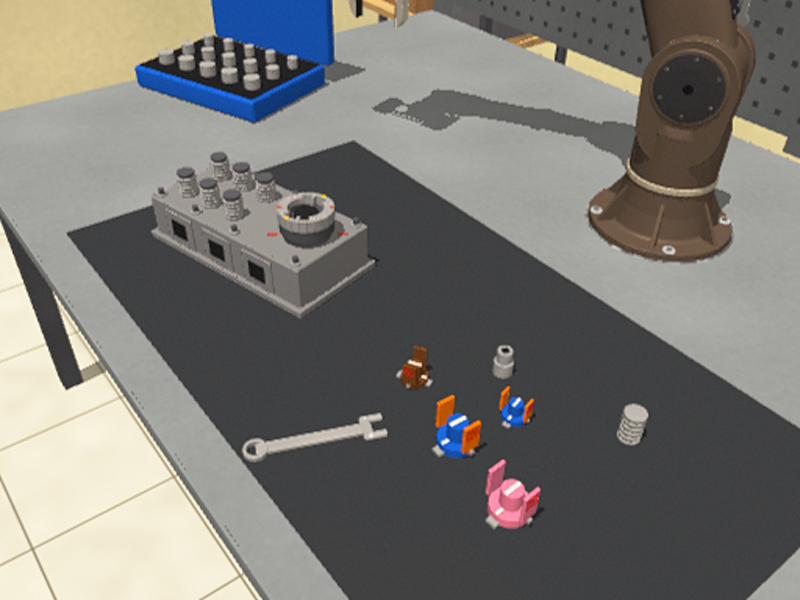

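View pics/top0.png

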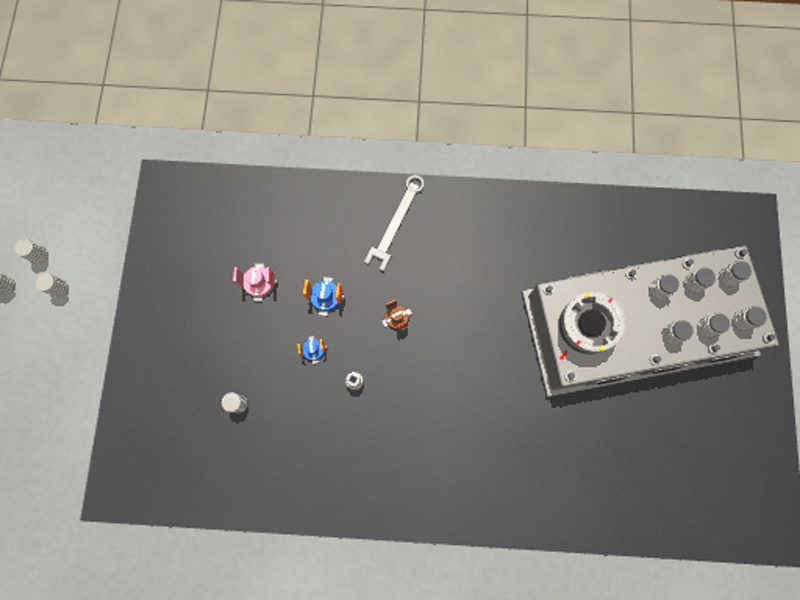

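The scene shows the large blue cap at top-view (325,295), a small blue one at (313,349), pink at (257,281) and brown at (397,317). The large blue one fits, as it is the larger of its colour. The neck is at (593,323). Next I'll enlarge the cap and the neck.

```bash
cat > h.py <<'E'
import numpy as np,cv2
def bp(c,u,v,z):
    R,_=cv2.Rodrigues(c["rvec"]);o=-R.T@c["tvec"]
    d=R.T@np.linalg.inv(c["K"])@[u,v,1.];return (o+d*(z-o[2])/d[2])
def bpw(c,s,u,v,z):
    T=c["tool_from_camera"];R=s["orientation"]
    o=R@T[:3,3]+s["eef_pos"];d=R@T[:3,:3]@np.linalg.inv(c["K"])@[u,v,1.]
    return o+d*(z-o[2])/d[2]
E
python3 - <<'E'
from h import *
c=np.load("top.npz");i=c["img"][:,:,::-1]
f=.64
for n,u,v,z in [("cap top",325,293,.05),("capfoot",325,298,.0),("small",313,349,.02),("pink",257,281,.03),("neck",593,323,.12),("dotA",588,295,.12),("dotB",601,349,.12),("socket",354,381,.03),("brown",397,317,.02),("redA",564,356,.08),("redB",611,300,.08)]:
    print(n,bp(c,u*f,v*f,z).round(3))
a=cv2.resize(i[165:215,185:225],(400,500),interpolation=cv2.INTER_CUBIC)
b=cv2.resize(i[180:240,350:410],(400,400),interpolation=cv2.INTER_CUBIC)
o=np.zeros((500,800,3),np.uint8);o[:,:400]=a;o[:400,400:]=b
cv2.imwrite("pics/crop1.png",o)
E
```

```text
cap top [0.629 0.17  0.05 ]
capfoot [0.632 0.177 0.   ]
small [0.543 0.186 0.02 ]
pink [0.647 0.285 0.03 ]
neck [ 0.59  -0.229  0.12 ]
dotA [ 0.631 -0.222  0.12 ]
dotB [ 0.553 -0.24   0.12 ]
socket [0.496 0.116 0.03 ]
brown [0.603 0.056 0.02 ]
redA [ 0.546 -0.197  0.08 ]
redB [ 0.636 -0.269  0.08 ]
```

View pics/crop1.png

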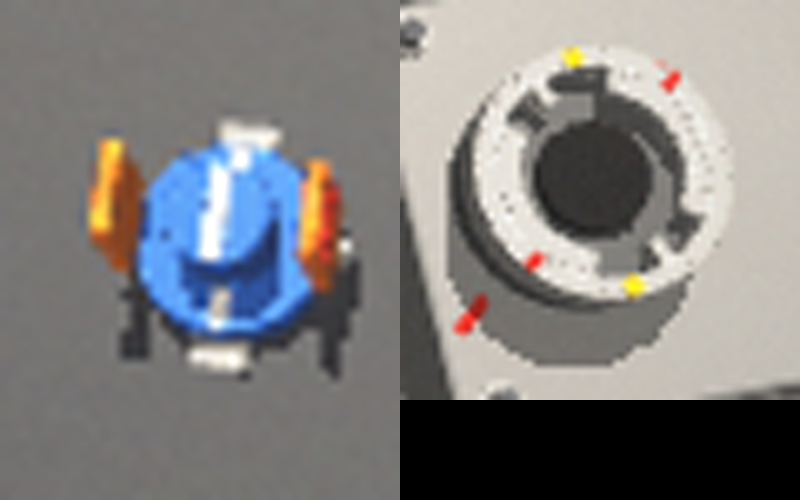

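Run:
```python
from h import *
c=np.load("top.npz")
p=lambda x,y,z:bp(c,185+x*.1,165+y*.1,z)
q=lambda x,y,z:bp(c,350+(x-400)*.15,180+y*.15,z)
A,B=p(250,130,.0025),p(220,358,.0025)
print("lugs",A,B,(A+B)/2,np.degrees(np.arctan2(*(A-B)[1::-1])),np.linalg.norm(A-B))
A,B=q(573,57,.12),q(633,286,.12)
print("neck",A,B,(A+B)/2,np.degrees(np.arctan2(*(A-B)[1::-1])),np.linalg.norm(A-B))
A,B=q(671,81,.12),q(535,261,.12)
print("red",A,B,(A+B)/2,np.degrees(np.arctan2(*(A-B)[1::-1])),np.linalg.norm(A-B))
from plant import robot
s=robot.get_state();R=s["orientation"];tgt=np.array([.632,.176,.20])
print(R.T@(tgt-s["eef_pos"]),np.degrees(np.arctan2(R[1,0],R[0,0])))
```

```text
lugs [0.66561576 0.17441562 0.0025    ] [0.6048312  0.17683526 0.0025    ] [0.63522348 0.17562544 0.0025    ] -2.279558631115725 0.060832708292585524
neck [ 0.63188736 -0.22135652  0.12      ] [ 0.55414532 -0.24054896  0.12      ] [ 0.59301634 -0.23095274  0.12      ] 13.867516198986545 0.08007604913291244
red [ 0.62541006 -0.25452974  0.12      ] [ 0.56068486 -0.20794927  0.12      ] [ 0.59304746 -0.2312395   0.12      ] -35.74124849370206 0.07974390678314044
[ 0.65586944 -0.60732479  0.02677112] 17.06333145007814
```

send_rows --targets '[20,-18,0,0,0,0,1,28,-26,0,0,0,0,1,28,-26,0,0,0,0,1,28,-26,0,0,0,0,1,28,-26,0,0,0,0,1,28,-26,0,0,0,0,1,28,-26,0,0,0,0,1,28,-26,0,0,0,0,1,28,-26,0,0,0,0,1,28,-26,0,0,0,0,1,28,-26,0,0,0,0,1,28,-26,0,0,0,0,1]' --grip_force 20

```text
t: 1.1
eef_pos: [0.4081, -0.2089, 0.2267]
orientation: [[0.956, 0.293, -0.0], [0.293, -0.956, -0.0], [-0.0, 0.0, -1.0]]
force: [0.6, -1.3, 0.5]
grip_width: 0.0918
```

send_rows --targets '[28,-26,0,0,0,0,1,28,-26,0,0,0,0,1,28,-26,0,0,0,0,1,28,-26,0,0,0,0,1,28,-26,0,0,0,0,1,28,-26,0,0,0,0,1,28,-26,0,0,0,0,1,28,-26,0,0,0,0,1,28,-26,0,0,0,0,1,28,-26,0,0,0,0,1,28,-26,0,0,0,0,1,20,-17,0,0,0,0,1]'

```text
t: 2.1
eef_pos: [0.6328, 0.1792, 0.2261]
orientation: [[0.955, 0.296, -0.001], [0.296, -0.955, 0.001], [-0.0, -0.002, -1.0]]
force: [-0.0, -0.4, 0.3]
grip_width: 0.0919
```

send_rows --targets '[0,0,0,0,0,0.084,1,0,0,0,0,0,0.084,1,0,0,0,0,0,0.084,1,0,0,0,0,0,0.084,1,0,0,0,0,0,0,1,0,0,0,0,0,0,1]'

```text
t: 2.6
eef_pos: [0.6322, 0.1752, 0.2263]
orientation: [[0.999, -0.036, -0.001], [-0.036, -0.999, -0.0], [-0.001, 0.001, -1.0]]
force: [0.3, -0.5, -0.1]
grip_width: 0.0916
```

```bash
cat > w.py <<'E'
import sys
from plant import robot,camera
from h import *
import pickle
n=sys.argv[1]
s=robot.get_state();c=camera("wrist")
pickle.dump((s,c),open(n+".pkl","wb"))
cv2.imwrite(f"pics/{n}.png",cv2.resize(c["img"][:,:,::-1],(800,600),interpolation=cv2.INTER_CUBIC))
R=s["orientation"]
print(s["t"],s["eef_pos"],np.degrees(np.arctan2(R[1,0],R[0,0])),s["force"],s["grip_width"],s["qpos"].round(1),R[:,2])
E
python3 w.py w1
```

```text
2.6 [0.63223256 0.17517679 0.22631767] -2.0406994736606516 [ 0.32442562 -0.48556916 -0.05611894] 0.0916115421813333 [  -9.8   29.   -16.2   84.2    8.4   68.  -119.2] [-6.43356723e-04 -4.89709679e-04 -9.99999673e-01]
```

View pics/w1.png

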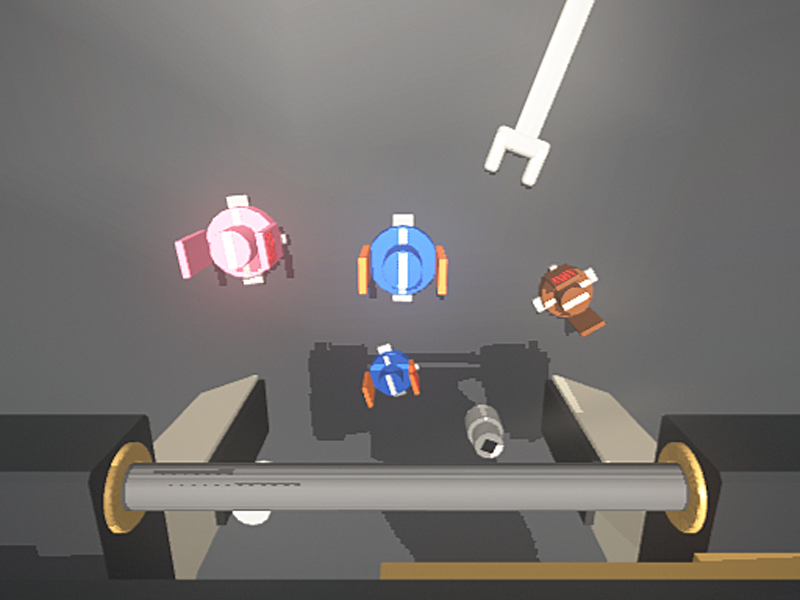

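Run:
```python
from h import *
import pickle
s,c=pickle.load(open("w1.pkl","rb"))
p=lambda u,v,z:bpw(c,s,u*.64,v*.64,z)
A,B=p(403,215,.0045),p(402,301,.0025);print("lugs",A,B,(A+B)/2,np.linalg.norm(A-B),np.degrees(np.arctan2(*(A-B)[1::-1])))
A,B=p(363,262,.05),p(442,262,.05)
A,B=p(365,246,.056),p(440,246,.056);print("tab topcorner",A,B,(A+B)/2,np.linalg.norm(A-B))
```

```text
lugs [0.66283983 0.17405898 0.0045    ] [0.59810541 0.17716873 0.0025    ] [0.63047262 0.17561386 0.0035    ] 0.06483992683901632 -2.750296182444196
tab topcorner [0.65164479 0.19827522 0.056     ] [0.64996153 0.15121737 0.056     ] [0.65080316 0.17474629 0.056     ] 0.0470879473719376
```

send_rows --targets '[-1,0,20,0,0,0,1,0,0,25,0,0,0,1,0,0,25,0,0,0,1,0,0,25,0,0,0,1,0,0,25,0,0,0,1,0,0,25,0,0,0,1,0,0,22,0,0,0,1,0,0,20,0,0,0,1,0,0,15,0,0,0,1,0,0,0,0,0,0,1,0,0,0,0,0,0,1]' --grip_force 30

```text
t: 3.57
eef_pos: [0.6309, 0.175, 0.0242]
orientation: [[0.999, -0.037, -0.002], [-0.037, -0.999, -0.0], [-0.002, 0.0, -1.0]]
force: [0.2, 0.3, 0.3]
grip_width: 0.0919
```

send_rows --targets '[0,0,0,0,0,0,0.4,0,0,0,0,0,0,0.4,0,0,0,0,0,0,0.4,0,0,0,0,0,0,0.4,0,0,0,0,0,0,0.4,0,0,0,0,0,0,0.4,0,0,0,0,0,0,0.4]'

```text
t: 4.15
eef_pos: [0.6317, 0.1755, 0.0252]
orientation: [[0.999, -0.038, 0.001], [-0.038, -0.999, 0.0], [0.001, -0.0, -1.0]]
force: [-1.6, -0.3, 2.9]
grip_width: 0.0501
```

send_rows --targets '[0,0,0,0,0,0,0.2,0,0,0,0,0,0,0.2,0,0,0,0,0,0,0.2,0,0,0,0,0,0,0,0,0,0,0,0,0,0,0,0,0,0,0,0,0]'

```text
t: 4.65
eef_pos: [0.6317, 0.1754, 0.0255]
orientation: [[0.999, -0.038, 0.001], [-0.038, -0.999, 0.0], [0.001, -0.0, -1.0]]
force: [-2.3, -1.7, 9.0]
grip_width: 0.0424
```

send_rows --targets '[0,0,-8,0,0,0,0,0,0,-15,0,0,0,0,0,0,-25,0,0,0,0,0,0,-30,0,0,0,0,0,0,-30,0,0,0,0,0,0,-30,0,0,0,0,0,0,-25,0,0,0,0,0,0,-15,0,0,0,0,0,0,0,0,0,0,0]'

```text
t: 5.4
eef_pos: [0.6331, 0.1759, 0.207]
orientation: [[0.999, -0.038, 0.006], [-0.038, -0.999, 0.002], [0.006, -0.002, -1.0]]
force: [0.6, 0.3, -2.1]
grip_width: 0.0422
```

send_rows --targets '[-1,20,0,0,0,0,0,-2,30,0,0,0,0,0,-2,34,0,0,0,0,0,-2,38,0,0,0,0,0,-2,38,0,0,0,0,0,-2,38,0,0,0,0,0,-2,38,0,0,0,0,0,-2,38,0,0,0,0,0,-2,38,0,0,0,0,0,-2,38,0,0,0,0,0,-2,35,0,0,0,0,0,-2,22,0,0,0,0,0]'

```text
t: 6.4
eef_pos: [0.5908, -0.2358, 0.2011]
orientation: [[0.999, -0.043, -0.003], [-0.043, -0.999, -0.002], [-0.003, 0.002, -1.0]]
force: [0.3, -0.8, -1.6]
grip_width: 0.0423
```

send_rows --targets '[0,0,0,0,0,-0.06,0,0,0,0,0,0,-0.08,0,0,0,0,0,0,-0.08,0,0,0,0,0,0,-0.06,0,0,0,0,0,0,0,0,0,0,0,0,0,0,0]'

```text
t: 6.9
eef_pos: [0.5922, -0.2306, 0.2016]
orientation: [[0.971, 0.237, -0.002], [0.237, -0.971, 0.001], [-0.001, -0.001, -1.0]]
force: [0.6, -0.0, -2.0]
grip_width: 0.0426
```

```bash
python3 w.py w2
```

```text
6.9 [ 0.59222177 -0.23056658  0.20158645] 13.725195737606736 [ 0.55486479 -0.04827794 -1.97327121] 0.04258900607545994 [ 27.1  28.2 -15.9  89.2   8.3  63.8 -67. ] [-1.68031180e-03  6.03626437e-04 -9.99998406e-01]
```

View pics/w2.png

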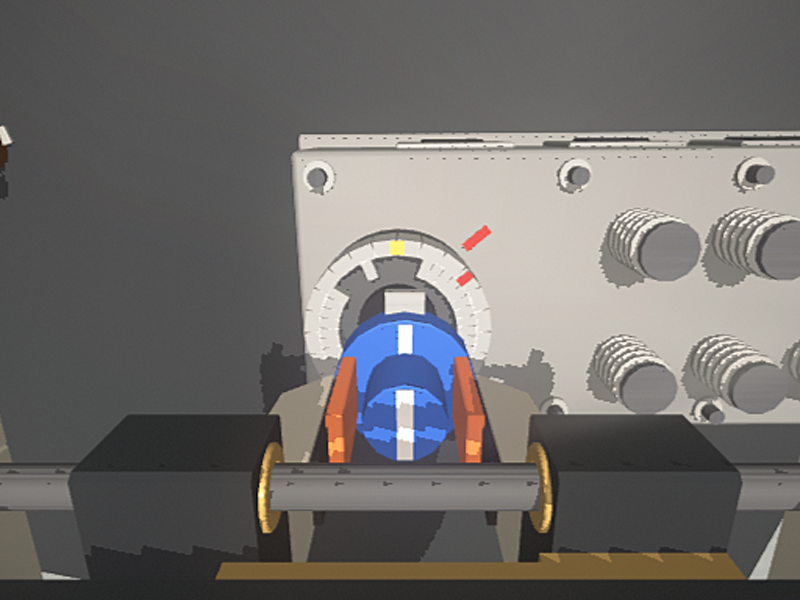

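Run:
```python
from h import *
import pickle
s,c=pickle.load(open("w2.pkl","rb"))
i=c["img"][:,:,::-1]
cv2.imwrite("pics/w2c.png",cv2.resize(i[140:260,185:325],(700,600),interpolation=cv2.INTER_CUBIC))
print(c["K"],c["tool_from_camera"])
p=lambda u,v,z:bpw(c,s,u*.64,v*.64,z)
R=s["orientation"];e=s["eef_pos"];tl=lambda P:R.T@(P-e)*1000
zf=e[2]-.024
for u in (387,405,424): print("lug edge/tool",tl(p(u,302,zf+.005)), tl(p(u,292,zf+.005)))
for z in (.11,.12,.13): print(z,"dot",tl(p(397,248,z)),"rim L/R",tl(p(304,318,z)),tl(p(492,318,z)))
print("neck est top cam",tl(np.array([.593,-.231,.12])))
```

```text
[[339.59666027   0.         258.81457705]
 [  0.         339.59666027 198.6125686 ]
 [  0.           0.           1.        ]] [[ 1.19751792e-04 -9.49858871e-01 -3.12678926e-01  8.42812969e-02]
 [ 9.99999875e-01 -3.78616964e-05  4.98003008e-04  4.28861639e-04]
 [-4.84871129e-04 -3.12678947e-01  9.49858748e-01 -1.58776784e-01]
 [ 0.00000000e+00  0.00000000e+00  0.00000000e+00  1.00000000e+00]]
lug edge/tool [28.84993082 -5.5819551  18.96256807] [32.50347215 -5.54476916 18.9570909 ]
lug edge/tool [28.85167296  0.73295046 18.95634485] [32.50513897  0.73120793 18.95090614]
lug edge/tool [28.85351181  7.39844039 18.94977614] [32.50689832  7.35560971 18.94437802]
0.11 dot [33.25861939 -2.98092885 91.54000934] rim L/R [ -2.17923274 -49.55480038  91.63865886] [-2.15177556 44.28067686 91.54618345]
0.12 dot [35.29759307 -2.84466644 81.53682291] rim L/R [  1.27591218 -47.55734794  81.63153019] [ 1.30227211 42.52826594 81.54275029]
0.13 dot [37.33656676 -2.70840403 71.53363648] rim L/R [  4.7310571  -45.5598955   71.62440151] [ 4.75631979 40.77585501 71.53931713]
neck est top cam [ 0.77466237  0.68605501 81.58475347]
```

View pics/w2c.png

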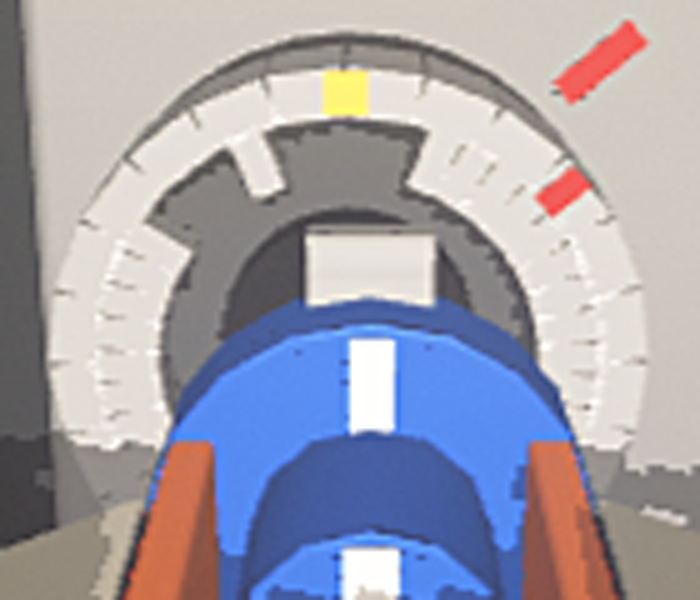

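Run:
```python
from h import *
import pickle
s,c=pickle.load(open("w2.pkl","rb"))
p=lambda x,y,z:bpw(c,s,185+x/5,140+y/5,z)
R=s["orientation"];e=s["eef_pos"];tl=lambda P:(R.T@(P-e)*1000).round(2)
for z in (.126,.128,.13,.132):
    print(z,"rim top edge",tl(p(346,69,z)),"dot",tl(p(346,92,z)),"slot end",tl(p(346,123,z)), "L",tl(p(49,340,z)),"R",tl(p(648,340,z)))
for h in (.022,.024,.026): print(h,"lug outer",tl(p(305,232,e[2]-h+.005)),tl(p(436,232,e[2]-h+.005)))
print("knob bar",tl(p(371,575,e[2]+.03)))
# fit: points on rim outer edge, solve centre & z with R=43
from scipy.optimize import least_squares
pts=[(49,340),(62,262),(95,190),(155,130),(230,88),(346,69),(460,88),(540,130),(600,190),(636,262),(648,340)]
f=lambda q:[np.hypot(*(tl(p(x,y,q[2]))[:2]-q[:2]))-43 for x,y in pts]
r=least_squares(lambda q:[np.hypot(*((R.T@(p(x,y,q[2])-e)*1000)[:2]-q[:2]))-43 for x,y in pts],[0,0,.125],x_scale=[1,1,.001]);print(r.x,r.fun.round(1))
```

```text
0.126 rim top edge [39.99 -2.66 75.53] dot [36.75 -2.68 75.53] slot end [32.33 -2.7  75.54] L [ -0.13 -46.39  75.63] R [-0.1  41.45 75.55]
0.128 rim top edge [40.37 -2.64 73.53] dot [37.15 -2.65 73.53] slot end [32.77 -2.67 73.54] L [  0.59 -45.99  73.63] R [ 0.62 41.1  73.55]
0.13 rim top edge [40.75 -2.61 71.53] dot [37.56 -2.62 71.53] slot end [33.22 -2.64 71.54] L [  1.31 -45.59  71.63] R [ 1.34 40.75 71.54]
0.132 rim top edge [41.13 -2.59 69.53] dot [37.97 -2.6  69.53] slot end [33.66 -2.62 69.54] L [  2.03 -45.19  69.63] R [ 2.06 40.4  69.54]
0.022 lug outer [33.36 -6.38 16.96] [33.36  7.73 16.94]
0.024 lug outer [32.78 -6.46 18.96] [32.78  7.81 18.94]
0.026 lug outer [32.2  -6.53 20.96] [32.2   7.89 20.94]
knob bar [ 16.83   0.66 -30.03]
[-1.28511878 -2.37547335  0.13285462] [-0.2 -0.1  0.4  0.1  0.  -0.4 -0.2  0.1  0.3  0.1 -0.2]
```

The wrist view puts the neck centre at about tool (-2,-2.5) mm and the cap at (+0.7,+0.7) mm, with the rim near z 0.13. I'll shift, descend to just above the rim and look again.

send_rows --targets '[-2,-2,5,0,0,0,0,-0.7,-1.2,12,0,0,0,0,0,0,12,0,0,0,0,0,0,6,0,0,0,0,0,0,0,0,0,0,0,0,0,0,0,0,0,0]'

```text
t: 7.45
eef_pos: [0.5893, -0.228, 0.1672]
orientation: [[0.971, 0.239, -0.001], [0.239, -0.971, 0.0], [-0.001, -0.001, -1.0]]
force: [0.0, -0.2, -1.5]
grip_width: 0.0424
```

```bash
python3 w.py w3
python3 - <<'E'
from h import *
import pickle
s,c=pickle.load(open("w3.pkl","rb"))
cv2.imwrite("pics/w3c.png",cv2.resize(c["img"][150:270,185:325,::-1],(700,600),interpolation=cv2.INTER_CUBIC))
E
```

```text
7.45 [ 0.58927054 -0.22802534  0.16722566] 13.83237145513994 [ 0.01358609 -0.17046208 -1.47002042] 0.04240100963848282 [ 26.9  29.6 -15.8  92.2   9.   59.5 -67.6] [-9.61989547e-04  3.03018172e-04 -9.99999491e-01]
```

View pics/w3c.png

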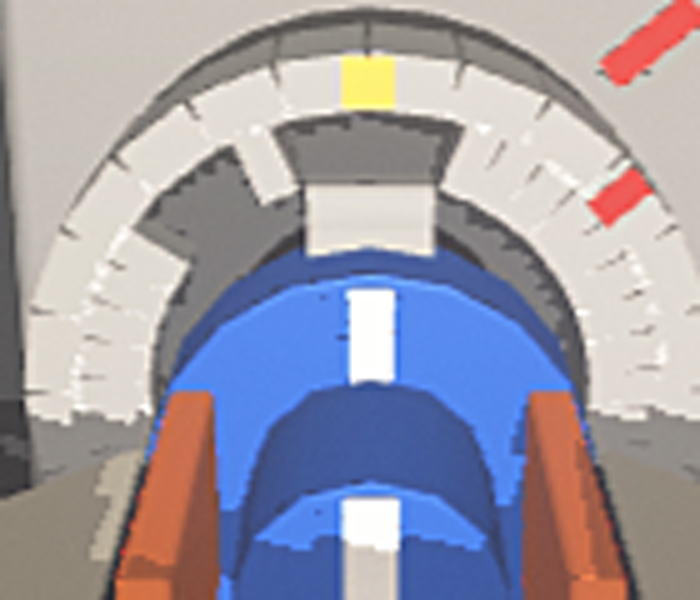

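Run:
```python
from h import *
import pickle
from scipy.optimize import least_squares
s,c=pickle.load(open("w3.pkl","rb"))
R=s["orientation"];e=s["eef_pos"]
p=lambda x,y,z:R.T@(bpw(c,s,185+x/5,150+y/5,z)-e)*1000
pts=[(27,370),(34,310),(62,232),(112,160),(188,103),(277,66),(368,55),(463,66),(550,103),(625,160),(676,232)]
r=least_squares(lambda q:[np.hypot(*(p(x,y,q[2])[:2]-q[:2]))-43 for x,y in pts],[0,0,.125],x_scale=[1,1,.001]);print(r.x,r.fun.round(1))
for z in (.127,.130,.133):print(z,"edge",p(368,55,z),"slot end",p(368,115,z))
print("lug",p(371,184,e[2]-.019))
```

```text
[-0.26125347  0.52242256  0.12849678] [ 0.  -0.1 -0.   0.2 -0.1  0.  -0.1  0.1 -0.1  0.1 -0. ]
0.127 edge [42.34981798  0.40134939 40.18897682] slot end [35.01197562  0.40078395 40.19529973]
0.13 edge [42.98216918  0.40175085 37.18843022] slot end [35.75498661  0.40119394 37.19465778]
0.133 edge [43.61452037  0.40215231 34.18788362] slot end [36.49799759  0.40160392 34.19401583]
lug [32.54392735  0.72997122 18.97158566]
```

send_rows --targets '[-0.8,-0.2,3,0,0,0,0,0,0,3,0,0,0,0,0,0,3,0,0,0,0,0,0,2,0,0,0,0,0,0,0,0,0,0,0,0,0,0,0,0,0]'

```text
schema error: expected a multiple of 7 numbers
```

send_rows --targets '[0,0,1,0,0,0,0,0,0,1,0,0,0,0,0,0,1,0,0,0,0,0,0,0,0,0,0,0]'

```text
t: 7.83
eef_pos: [0.5895, -0.2281, 0.1647]
orientation: [[0.971, 0.239, 0.0], [0.239, -0.971, -0.0], [0.0, 0.0, -1.0]]
force: [0.1, -0.3, 0.5]
grip_width: 0.0423
```

send_rows --targets '[0,0,1,0,0,0,0,0,0,1,0,0,0,0,0,0,1,0,0,0,0,0,0,0,0,0,0,0]'

```text
t: 8.17
eef_pos: [0.5894, -0.2281, 0.1614]
orientation: [[0.971, 0.239, -0.0], [0.239, -0.971, 0.0], [-0.0, -0.0, -1.0]]
force: [-0.4, 0.2, -1.0]
grip_width: 0.0422
```

Now at 0.1614; I'll apply the lateral correction and continue.

send_rows --targets '[-0.8,-0.2,0,0,0,0,0,0,0,2,0,0,0,0,0,0,2,0,0,0,0,0,0,1,0,0,0,0,0,0,0,0,0,0,0,0,0,0,0,0,0,0]'

```text
t: 8.67
eef_pos: [0.5886, -0.2281, 0.1566]
orientation: [[0.971, 0.239, -0.0], [0.239, -0.971, 0.0], [-0.0, -0.0, -1.0]]
force: [1.0, -0.3, -1.3]
grip_width: 0.0424
```

send_rows --targets '[0,0,1,0,0,0,0,0,0,1,0,0,0,0,0,0,1,0,0,0,0,0,0,0,0,0,0,0,0,0,0,0,0,0,0]'

```text
t: 9.08
eef_pos: [0.5886, -0.2281, 0.1536]
orientation: [[0.971, 0.239, -0.0], [0.239, -0.971, 0.0], [-0.0, -0.0, -1.0]]
force: [0.5, 0.1, -0.6]
grip_width: 0.0425
```

send_rows --targets '[0,0,1,0,0,0,0,0,0,1,0,0,0,0,0,0,1,0,0,0,0,0,0,0,0,0,0,0,0,0,0,0,0,0,0]'

```text
t: 9.5
eef_pos: [0.5886, -0.2281, 0.1506]
orientation: [[0.971, 0.239, -0.0], [0.239, -0.971, 0.0], [-0.0, -0.0, -1.0]]
force: [-0.3, -0.4, -1.6]
grip_width: 0.0426
```

send_rows --targets '[0,0,1,0,0,0,0,0,0,1,0,0,0,0,0,0,0,0,0,0,0,0,0,0,0,0,0,0]'

```text
t: 9.83
eef_pos: [0.5886, -0.2281, 0.1486]
orientation: [[0.971, 0.239, -0.0], [0.239, -0.971, -0.0], [-0.0, -0.0, -1.0]]
force: [-0.4, -1.1, -1.4]
grip_width: 0.0422
```

send_rows --targets '[0,0,1,0,0,0,0,0,0,1,0,0,0,0,0,0,0,0,0,0,0,0,0,0,0,0,0,0]'

```text
t: 10.17
eef_pos: [0.5886, -0.2281, 0.1466]
orientation: [[0.971, 0.239, -0.0], [0.239, -0.971, 0.0], [-0.0, -0.0, -1.0]]
force: [0.2, -0.6, -1.8]
grip_width: 0.0422
```

send_rows --targets '[0,0,1,0,0,0,0,0,0,0,0,0,0,0,0,0,0,0,0,0,0]'

```text
t: 10.42
eef_pos: [0.5888, -0.2281, 0.146]
orientation: [[0.971, 0.239, 0.0], [0.239, -0.971, -0.0], [0.0, 0.0, -1.0]]
force: [-1.8, -0.3, 2.1]
grip_width: 0.0425
```

send_rows --targets '[0,0,1,0,0,0,0,0,0,0,0,0,0,0,0,0,0,0,0,0,0]'

```text
t: 10.67
eef_pos: [0.5888, -0.2281, 0.145]
orientation: [[0.971, 0.239, 0.0], [0.239, -0.971, -0.0], [0.0, 0.0, -1.0]]
force: [-1.6, 1.3, 3.2]
grip_width: 0.0423
```

Soft contact began at TCP z of about 0.1463, which matches the seal. I'll press on until about 13–14 N.

send_rows --targets '[0,0,1,0,0,0,0,0,0,1,0,0,0,0,0,0,0,0,0,0,0,0,0,0,0,0,0,0]'

```text
t: 11.0
eef_pos: [0.5889, -0.2282, 0.1432]
orientation: [[0.971, 0.239, 0.001], [0.239, -0.971, -0.0], [0.0, 0.0, -1.0]]
force: [-2.4, 0.4, 6.6]
grip_width: 0.0424
```

send_rows --targets '[0,0,1,0,0,0,0,0,0,0,0,0,0,0,0,0,0,0,0,0,0]'

```text
t: 11.25
eef_pos: [0.5889, -0.2281, 0.1424]
orientation: [[0.971, 0.239, 0.001], [0.239, -0.971, -0.0], [0.001, 0.0, -1.0]]
force: [-2.7, 0.5, 8.3]
grip_width: 0.0426
```

send_rows --targets '[0,0,1,0,0,0,0,0,0,0,0,0,0,0,0,0,0,0,0,0,0]'

```text
t: 11.5
eef_pos: [0.5889, -0.2281, 0.1416]
orientation: [[0.971, 0.239, 0.001], [0.239, -0.971, -0.0], [0.001, 0.001, -1.0]]
force: [-2.8, 0.4, 10.8]
grip_width: 0.0423
```

send_rows --targets '[-0.5,0,1,0,0,0,0,0,0,0.3,0,0,0,0,0,0,0,0,0,0,0,0,0,0,0,0,0,0]'

```text
t: 11.83
eef_pos: [0.5889, -0.2281, 0.1407]
orientation: [[0.971, 0.24, 0.002], [0.24, -0.971, -0.0], [0.002, 0.001, -1.0]]
force: [-2.8, 2.1, 11.3]
grip_width: 0.043
```

send_rows --targets '[0,0,0.6,0,0,0,0,0,0,0,0,0,0,0,0,0,0,0,0,0,0]'

```text
t: 12.08
eef_pos: [0.5889, -0.2281, 0.1402]
orientation: [[0.971, 0.239, 0.002], [0.239, -0.971, -0.0], [0.002, 0.001, -1.0]]
force: [-2.9, 1.7, 13.2]
grip_width: 0.0426
```

```bash
python3 -c "
from plant import robot
for k,v in robot.get_state().items():
    if k in('t','force','moment','eef_pos','qpos','orientation','grip_width'):print(k,v.round(4) if hasattr(v,'round') else v)"
```

```text
t 12.0833
qpos [ 26.8129  30.9806 -15.5793  94.0263   9.577   56.1993 -68.1242]
eef_pos [ 0.5889 -0.2281  0.1402]
orientation [[ 9.709e-01  2.395e-01  1.800e-03]
 [ 2.395e-01 -9.709e-01 -4.000e-04]
 [ 1.600e-03  8.000e-04 -1.000e+00]]
force [-2.943   1.726  13.2194]
moment [ 0.3607  0.8107 -0.0194]
grip_width 0.04264555122288508
```

send_rows --targets '[0,0,0,0,0,0.03,0,0,0,0,0,0,0.04,0,0,0,0,0,0,0.04,0,0,0,0,0,0,0.04,0,0,0,0,0,0,0,0,0,0,0,0,0,0,0]'

```text
t: 12.58
eef_pos: [0.5895, -0.2283, 0.1404]
orientation: [[0.996, 0.092, 0.003], [0.092, -0.996, -0.001], [0.003, 0.001, -1.0]]
force: [-2.0, 0.5, 11.8]
grip_width: 0.0428
```

```bash
cat > st.py <<'E'
from plant import robot
import numpy as np
s=robot.get_state();R=s["orientation"]
print(s["t"],"yaw",np.degrees(np.arctan2(R[1,0],R[0,0])).round(2),"F",s["force"].round(1),"M",s["moment"].round(2),s["eef_pos"].round(4),s["grip_width"].round(4))
E
python3 st.py;python3 w.py w4
```

```text
12.5833 [ 0.58949091 -0.22829883  0.14043404] 5.253155203660144 [-1.98860451  0.49079764 11.7779873 ] 0.04284802662170835 [ 25.4  30.7 -13.4  94.1   8.2  55.9 -75.6] [ 3.04254352e-03 -9.09928470e-04 -9.99994957e-01]Traceback (most recent call last):
  File "st.py", line 4, in <module>
    print(s["t"],"yaw",np.degrees(np.arctan2(R[1,0],R[0,0])).round(2),"F",s["force"].round(1),"M",s["moment"].round(2),s["eef_pos"].round(4),s["grip_width"].round(4))
                                                                                                                                             ^^^^^^^^^^^^^^^^^^^^^
AttributeError: 'float' object has no attribute 'round'
```

View pics/w4.png

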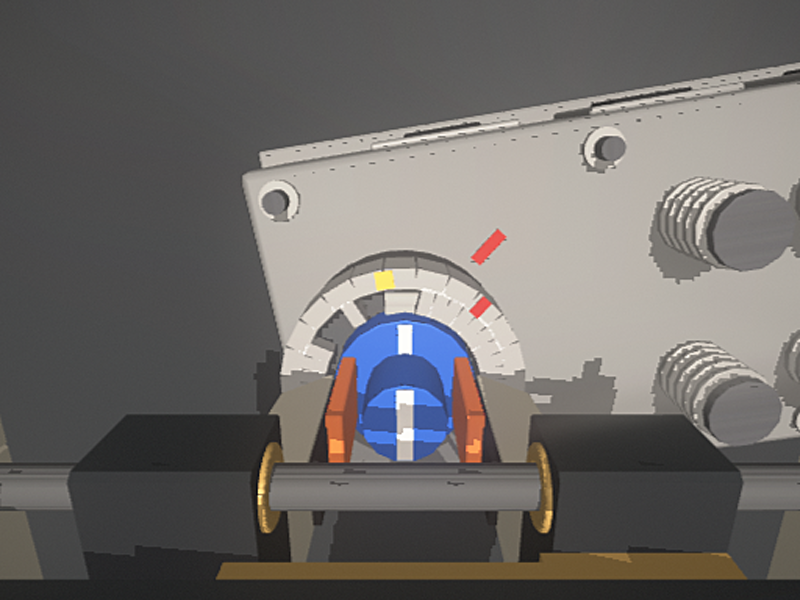

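The cap turned with the fingers: the bar is still centred at (405,340), the lug is leaving the slot and the yellow dot is at (384,281). I'll keep turning.

send_rows --targets '[0,0,0.3,0,0,0.05,0,0,0,0,0,0,0.05,0,0,0,0,0,0,0.05,0,0,0,0,0,0,0.05,0,0,0,0,0,0,0.05,0,0,0,0,0,0,0.05,0,0,0,0,0,0,0,0]'

```text
t: 13.22
eef_pos: [0.5899, -0.2286, 0.1404]
orientation: [[0.978, -0.21, 0.004], [-0.21, -0.978, -0.001], [0.004, 0.0, -1.0]]
force: [-0.6, 1.1, 12.6]
grip_width: 0.0424
```

```bash
sed -i 's/s\["grip_width"\].round(4)/s["grip_width"]/' st.py; python3 st.py
```

```text
13.2167 yaw -12.11 F [-0.6  1.1 12.6] M [ 0.16  0.19 -0.02] [ 0.5899 -0.2286  0.1404] 0.04244768232187854
```

send_rows --targets '[0,0,0,0,0,0.05,0,0,0,0,0,0,0.05,0,0,0,0,0,0,0.05,0,0,0,0,0,0,0.05,0,0,0,0,0,0,0.05,0,0,0,0,0,0,0.05,0,0,0,0,0,0,0,0,0,0,0,0,0,0,0]'

```text
t: 13.88
eef_pos: [0.59, -0.2286, 0.1403]
orientation: [[0.873, -0.487, 0.004], [-0.487, -0.873, -0.001], [0.004, -0.001, -1.0]]
force: [-0.4, 0.3, 13.1]
grip_width: 0.0429
```

```bash
python3 st.py
```

```text
13.8833 yaw -29.14 F [-0.4  0.3 13.1] M [0.12 0.14 0.  ] [ 0.59   -0.2286  0.1403] 0.042929033323658626
```

send_rows --targets '[0,0,0,0,0,0.04,0,0,0,0,0,0,0.03,0,0,0,0,0,0,0.02,0,0,0,0,0,0,0,0,0,0,0,0,0,0,0]'

```text
t: 14.3
eef_pos: [0.59, -0.2286, 0.1404]
orientation: [[0.826, -0.563, 0.004], [-0.563, -0.826, -0.001], [0.004, -0.001, -1.0]]
force: [-0.1, -0.4, 13.3]
grip_width: 0.0424
```

```bash
python3 st.py
```

```text
14.3 yaw -34.28 F [-0.1 -0.4 13.3] M [0.16 0.1  0.04] [ 0.59   -0.2286  0.1404] 0.04244221318058846
```

send_rows --targets '[0,0,0,0,0,0.02,0,0,0,0,0,0,0.015,0,0,0,0,0,0,0,0,0,0,0,0,0,0,0]'

```text
t: 14.63
eef_pos: [0.59, -0.2286, 0.1403]
orientation: [[0.806, -0.591, 0.004], [-0.591, -0.806, -0.001], [0.004, -0.001, -1.0]]
force: [-0.7, 0.3, 13.1]
grip_width: 0.0425
```

```bash
python3 st.py
```

```text
14.6333 yaw -36.26 F [-0.7  0.3 13.1] M [0.2  0.14 0.16] [ 0.59   -0.2286  0.1403] 0.0424703566744274
```

send_rows --targets '[0,0,0,0,0,0.015,0,0,0,0,0,0,0.01,0,0,0,0,0,0,0,0,0,0,0,0,0,0,0]'

```text
t: 14.97
eef_pos: [0.5903, -0.2284, 0.1404]
orientation: [[0.791, -0.611, 0.005], [-0.611, -0.791, -0.001], [0.004, -0.002, -1.0]]
force: [-0.4, 0.6, 11.8]
grip_width: 0.0425
```

```bash
python3 st.py
```

```text
14.9667 yaw -37.67 F [-0.4  0.6 11.8] M [ 0.21 -0.06  0.28] [ 0.5903 -0.2284  0.1404] 0.042519156087301384
```

Mz is rising (0.04, 0.16, 0.28), so the stop has probably been met. I'll check the cap against the red lines.

```bash
python3 w.py w5
python3 - <<'E'
from h import *
import pickle
s,c=pickle.load(open("w5.pkl","rb"))
cv2.imwrite("pics/w5c.png",cv2.resize(c["img"][140:260,185:325,::-1],(700,600),interpolation=cv2.INTER_CUBIC))
E
```

```text
14.9667 [ 0.59033216 -0.22838445  0.14037578] -37.674975894421415 [-0.39594689  0.58937262 11.76091792] 0.042519156087301384 [  18.1   30.    -2.7   94.8    1.6   55.  -112.8] [ 0.00467786 -0.00114657 -0.9999884 ]
```

View pics/w5c.png

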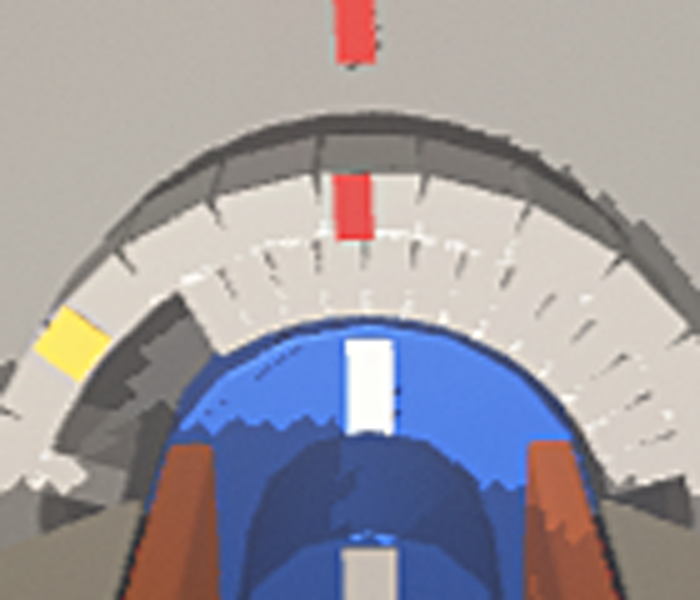

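The bar is at x≈370 and the red line at 354, about 3° past the mark and so at the stop. I'll relieve the torque slightly, ease the press and release.

send_rows --targets '[0,0,0,0,0,-0.02,0,0,0,-0.4,0,0,-0.02,0,0,0,-0.3,0,0,0,0,0,0,0,0,0,0,0,0,0,0,0,0,0,0]'

```text
t: 15.43
eef_pos: [0.5903, -0.2284, 0.141]
orientation: [[0.815, -0.579, 0.005], [-0.579, -0.815, -0.001], [0.004, -0.002, -1.0]]
force: [1.0, 0.1, 11.8]
grip_width: 0.0422
```

```bash
python3 st.py
```

```text
15.4333 yaw -35.41 F [ 1.   0.1 11.8] M [ 0.25 -0.14 -0.05] [ 0.5903 -0.2284  0.141 ] 0.04223231944196548
```

send_rows --targets '[0,0,0,0,0,0,0.55,0,0,0,0,0,0,0.65,0,0,0,0,0,0,0.8,0,0,0,0,0,0,1,0,0,0,0,0,0,1,0,0,0,0,0,0,1,0,0,0,0,0,0,1,0,0,0,0,0,0,1]'

```text
t: 16.1
eef_pos: [0.588, -0.2282, 0.1389]
orientation: [[0.815, -0.58, -0.001], [-0.58, -0.815, 0.0], [-0.001, 0.0, -1.0]]
force: [0.5, -0.6, 0.3]
grip_width: 0.0893
```

Fingers are open and the force is zero. Retreat straight up, then check.

send_rows --targets '[0,0,-5,0,0,0,1,0,0,-12,0,0,0,1,0,0,-20,0,0,0,1,0,0,-20,0,0,0,1,0,0,-20,0,0,0,1,0,0,-15,0,0,0,1,0,0,0,0,0,0,1,0,0,0,0,0,0,1]'

```text
t: 16.77
eef_pos: [0.5889, -0.2284, 0.233]
orientation: [[0.815, -0.58, 0.003], [-0.58, -0.815, -0.001], [0.003, -0.001, -1.0]]
force: [-0.2, 0.1, -1.1]
grip_width: 0.092
```

```bash
python3 w.py w6
python3 - <<'E'
from h import *
import pickle
s,c=pickle.load(open("w6.pkl","rb"))
cv2.imwrite("pics/w6c.png",cv2.resize(c["img"][130:290,165:365,::-1],(750,600),interpolation=cv2.INTER_CUBIC))
E
```

```text
16.7667 [ 0.58886564 -0.22842093  0.23299191] -35.42277212001479 [-0.23329757  0.11544214 -1.11203014] 0.09202265447713547 [  18.4   25.3   -3.    88.5    1.4   66.1 -110.3] [ 2.80653249e-03 -9.19526767e-04 -9.99995639e-01]
```

View pics/w6c.png

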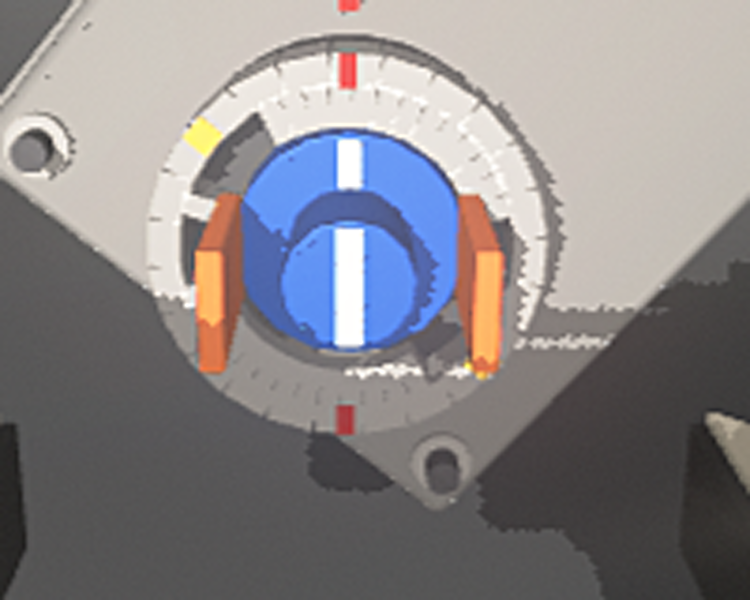

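The bar (349) lies on the red lines (348 and 345). The tabs span 195–502, symmetric and about 57 mm across, so both are out.

```bash
python3 -c "
from plant import ticket
print(ticket.finish_job())"
```

```text
the job is handed in; nothing more can be done
None
```

The cap is locked in the neck and the job is handed in at about 17 s of the 59 s allowed. No verdict was reported.

**What I did:**
- I pinched the larger blue cap by its tabs and lowered it into the slots.
- I felt for the seal and met it with the tool at about 0.146 m, which puts the rim at about 0.1285 m.
- I pressed to about 14–15 N, including the cap's weight.
- I turned the cap clockwise with the tabs squeezed until the moment rose to about 0.28 N m at the stop. I then backed off about 2°, eased the press, let go and retreated.

**Last checks (final wrist picture):**
- The white bar lies on the red lines.
- Both tabs are out, symmetric and about 57 mm across by a rough scale estimate.
- The gripper is clear and showed no contact force just after release.

**Not measured or in disagreement:**
- I did not measure the seal force or the cap's level after release.
- The top camera and the wrist camera disagreed by about 3 mm on where the neck was. I used the wrist view, and the fit confirmed it.
- I did not photograph the socket, valve spring and wrench again at the end, but the arm went near none of them.

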